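# Corner check of a dial portion scale

## Task

Give the dial scale its corner check: with the fingertips press the platform down at its front left corner (as you face the dial, so beside the dial) until the red pointer stands in the green sector, hold it there for about a second and let it rise fully back to zero, then do just the same at the diagonally opposite back right corner. Do not drive the pointer on past the green sector, press the platform at no other corner and never pull it up, and leave everything standing around the scale where it is.

Things in the scene. Friction and masses are not known exactly. Their poses are not given: they have to be found in the camera images.
- scale: White enamelled mechanical bench scale, fixed to the table: a 205 x 205 mm housing 115 mm tall under a square steel platform, with a sloping console on one side that carries the round dial. Origin on the table under the platform's centre; x points out through the console and dial (the scale's front), z up, and y to the right of a person who stands before the dial and reads it (so their left is -y). The console ends 250 mm from the origin in +x and is at most 137 mm tall.
- platform (a joint): How far the platform has been pressed straight down, m: 0 at rest (top face 165 mm above the table), 0.032 at the bottom stop. It is a 220 x 220 mm steel plate 8 mm thick with two thin dark crossing lines that part its four quarters; it stays level wherever it is pressed. A damped spring of 650 N/m (0.65 N per mm, no preload) brings it back to 0. Negative would mean pulled up.
- corner_front_left: The front left (beside the dial, on the left of a person facing the dial) quarter of the square platform plate (its own 110 x 110 x 8 mm, flat top). Origin on the plate's top face at the middle of this quarter, 55 mm in from both outer edges; at rest 165 mm above the table, and it sinks with the platform. Axes as scale. Seen from platform centre it lies towards scale +x and -y.
- corner_front_right: The front right (beside the dial, on the right of a person facing it) quarter of the square platform plate (its own 110 x 110 x 8 mm, flat top). Origin on the plate's top face at the middle of this quarter, 55 mm in from both outer edges; at rest 165 mm above the table, and it sinks with the platform. Axes as scale. Seen from platform centre it lies towards scale +x and +y.
- corner_back_left: The back left (away from the dial) quarter of the square platform plate (its own 110 x 110 x 8 mm, flat top). Origin on the plate's top face at the middle of this quarter, 55 mm in from both outer edges; at rest 165 mm above the table, and it sinks with the platform. Axes as scale. Seen from platform centre it lies towards scale -x and -y.
- corner_back_right: The back right (away from the dial, diagonally opposite to the front left) quarter of the square platform plate (its own 110 x 110 x 8 mm, flat top). Origin on the plate's top face at the middle of this quarter, 55 mm in from both outer edges; at rest 165 mm above the table, and it sinks with the platform. Axes as scale. Seen from platform centre it lies towards scale -x and +y.
- pointer (a joint): Angle of the thin red pointer, rad, geared to the platform: 0.1047 rad (6 degrees) per mm of platform travel. 0 is the zero mark at nine o'clock (platform unloaded), growing clockwise as read, over the top (1.57) to three o'clock (3.14). Thick tick marks every 30 degrees, thin ones every 10.
- sector (a joint): Angle of the middle of the green sector on the dial, rad, on the same scale as the pointer, so the pointer stands at its middle when both are equal. The sector reaches 10 degrees (0.175 rad) either side of its middle, which is +-1.7 mm of platform travel. It differs from day to day and does not move while pressing.
- dial_centre (a point): Middle of the white round dial (176 mm across its steel rim), on the console's face, 189 mm in front of and 66 mm above the scale's origin. The dial leans back 45 degrees and faces the scale's front and upward.
- pointer_tip (a point): Point on the red pointer 66 mm from its pivot, near its tip, in the plane of the dial.
- sector_mid (a point): Middle of the green sector, 66 mm from the pivot: the pointer_tip coincides with it when the pointer stands at the middle of the sector. Its x axis points outward from the dial's centre, its y axis along the dial against the sense of the pointer (a pointer that has passed the middle lies at negative y).
- pack_a: Bystander: closed clear muffin pack, 150 x 150 x 82 mm, loose. Origin under its centre.
- pack_b: Bystander: a second such muffin pack.
- empties: Bystander: stack of empty clear trays, 150 x 150 x 74 mm, loose. Origin under its centre.
- sanitiser: Bystander: white bottle with blue cap, 70 mm across, 190 mm tall, loose. Origin under its centre.
- muffin: Bystander: single muffin in a paper case, 76 mm across, 66 mm tall, loose beside the scale. Origin under its centre.
- check_weight: Bystander: brass 500 g check weight with a knob, 42 mm across, 64 mm tall, loose beside the scale. Origin under its centre.
- label_roll: Bystander: upright roll of labels, 80 mm across, 50 mm tall, loose beside the scale. Origin under its centre.

How it is judged:
By the outcome, as a careful person would: the job done as asked, in the order asked, and still so for the second after the job is handed in, with the robot touching nothing.
It also fails if it takes over 48 s, if anything falls off the work surface, if the arm or the gripper's body presses on something with over 40 N, if the wrist force passes 120 N, or if a joint passes its speed limit or range.

## Robot

A 6-joint arm with a two-finger parallel gripper is mounted at the origin on the work surface. World frame = base frame: x ahead of the robot, y to its left, z up, the work surface at z = 0. Lengths are in m, angles in rad, forces in N, time in s.
With the tool pointing down it reaches from about 0.325 to 0.775 m from the base axis. Payload 5.5 kg.
Tool frame: the origin (TCP) lies between the finger pads; the fingertips stand 8 mm ahead of it and the grasp point (between the pads) lies 11 mm behind it (arm.tips_ahead is the distance from the TCP to the fingertips, in m); x points along the fingers, z is the direction in which the jaws open and shut, and the axes are right-handed (so a half turn about x gives the same grasp; the last joint's range is limited). The gripper opens to 88 mm and grips with 3 to 60 N. Pads are 20 mm wide; open, the fingers measure 115 mm over their backs; the gripper's body (75 mm by 178 mm) begins 61 mm behind the grasp point.
Start: joints at [-1.298, 0.091, 1.231, -0, 1.82, -0.057], TCP at [0.194, -0.568, 0.191] pointing down, gripper open.
Joint ranges: [-2.87, 2.87], [-0.86, 2.18], [0.17, 2.46], [-1.51, 4.65], [0.06, 2.69], [-2.65, 2.65]. Speed limits (rad/s): [2.57, 2.57, 3.01, 3.14, 3.14, 3.14].

## Interface

Orientations are given as [roll, pitch, yaw] about the fixed x, y, z axes, in that order (R = Rz(yaw) Ry(pitch) Rx(roll)).
In Python, from plant import arm gives the robot as it stands. The module is installed in compiled form; this text tells all that it offers.
- The arm moves only by the tool carry_out, never from a script. Its arguments are lists of equal length, an entry for each row: "travel": the shift along the tool's x, y, z in mm, a list of three; "twist": the turn, a rotation vector about the tool's x, y, z in degrees, a list of three; "hand": the closure, from 0 (fully open) to 1 (shut). In form: {"travel": [[tx, ty, tz], ...], "twist": [[wx, wy, wz], ...], "hand": [hand, ...]}. A call has 1 to 5 rows; each row shifts and turns the commanded pose from where the row before left it, along the tool's axes as they then stand; what a row does not reach is not made up. A row lasts 1/8 s, in which the tool goes at most 62.5 mm and 10.7 degrees, less where a joint would pass 70% of its speed; a pose out of reach is approached as far as the arm can. A call is refused whole if a number of a shift passes 62.5 or a number of a turn 10.7, either way. A call with a gripper value outside its range is refused whole. The fingers move at their own pace and stop on an object; "force" is the grip in N (left out, the last holds). Time passes only in rows, so rows that do not move let the fingers close. It gives the time, the measured TCP pose, the force and the opening at its end, in the units of the state.
- arm.sense(): the state, without advancing time (a new reading comes with each control period).
- arm.camera(name): name is "scene" or "top" or "wrist"; returns the picture (384x512x3 uint8, blue, green, red); there is no depth.
- arm.camera_info(name): a dict with "camera_matrix" (3x3 intrinsics, pixels), "position" and "attitude" of the camera in the world. Camera axes: x right, y down, z forward; pixel columns grow to the right and rows downward; lengths in m; the calibration is good to about 2 mm. A picture is of the moment at which its call begins: read the wrist's pose just before it. camera_info takes no time and is no camera call; for the wrist camera it gives the pose at the moment of the call.
- arm.finish_job(): hands the job in, once; it reports no verdict.
The state is a dict: "time_s": time; "joint_pos": joint angles; "qd": joint speeds; "tau": joint torques, N m; "ee_pos": TCP position; "tcp_rot": TCP orientation; "ft_force": force on the tool from outside, world axes, zero at the start; "moment": the same for the moment, N m; "finger_gap": finger opening in m.
Only numpy, scipy, OpenCV 4.12 (cv2) and the standard library are available. Lean on these libraries where they do the work, as an engineer would, in place of code of your own. Each camera call takes 0.05 s, during which the arm holds its last target. There are 200 camera calls.

## Working session

There is one attempt and no reset: what is moved stays moved. The work goes in short steps, Python scripts to look and compute and a tool call to move; the robot and the scene stay as the last step left them, time stands still between calls to the robot, and variables do not carry over. Pictures are saved under pics/ and viewed, about 8 in all and at most 12, crops included, and the job is handed in when it is done.

Besides the shell and the picture viewer there is one more tool, called by a JSON object that holds its "method" and its "body". carry_out: Moves the arm, as the interface text tells. Its arguments: {"type":"object","properties":{"travel":{"type":"array"},"twist":{"type":"array"},"hand":{"type":"array"},"force":{"type":"number"}},"required":["travel","twist","hand"]}

```bash
mkdir -p pics
python3 - <<'E'
from plant import arm
import cv2,numpy as np
s=arm.sense()
for k in s: print(k,np.round(s[k],3))
a=arm.camera("scene");b=arm.camera("top")
cv2.imwrite("pics/s0.png",a);cv2.imwrite("pics/t0.png",b)
for n in("scene","top"):print(arm.camera_info(n))
E
```

```text
time_s 0.0
joint_pos [-1.298  0.092  1.232  0.     1.82  -0.057]
qd [-0.    -0.001 -0.002  0.001 -0.    -0.   ]
tau [-2.0000e-03 -4.4645e+01 -4.0645e+01  7.0000e-02  2.9000e-02 -0.0000e+00]
ee_pos [ 0.194 -0.567  0.19 ]
tcp_rot [3.084 1.569 1.843]
ft_force [-0.501 -0.216  0.152]
moment [0.06  0.069 0.071]
finger_gap 0.088
{'camera_matrix': array([[420.78916683,   0.        , 260.75727621],
       [  0.        , 420.78916683, 193.02947489],
       [  0.        ,   0.        ,   1.        ]]), 'position': array([1.49634138, 0.64966796, 1.22075474]), 'attitude': array([-2.33757425e+00, -2.31930583e-03,  2.16456910e+00])}
{'camera_matrix': array([[409.24019001,   0.        , 252.84924421],
       [  0.        , 409.24019001, 192.00212209],
       [  0.        ,   0.        ,   1.        ]]), 'position': array([0.39803119, 0.00375862, 1.69501748]), 'attitude': array([-3.03788052, -0.01104445, -1.58410832])}
```

View pics/s0.png

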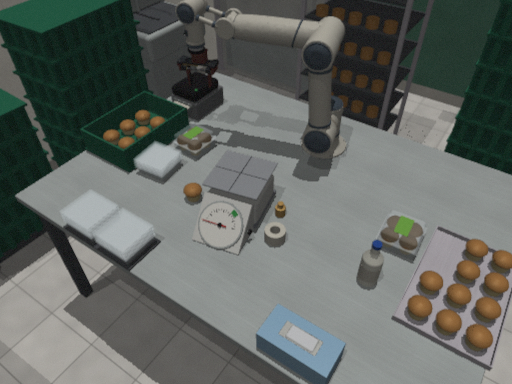

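View pics/t0.png

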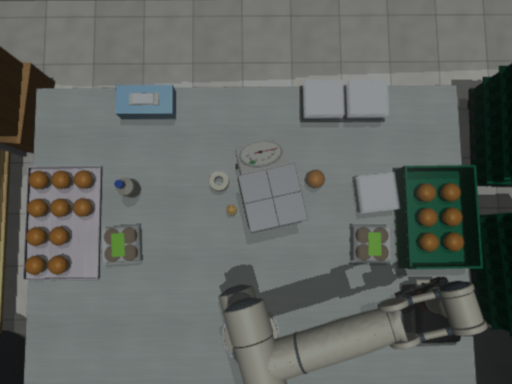

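The scene view shows the dial near (221,224), with the green sector at about (234,213). The top view shows the platform centred at about (271,198) with the dial towards +x, so front left is image upper right (beside the muffin) and back right is lower left (beside the weight).

Run:
```python
import cv2,numpy as np
a=cv2.imread("pics/s0.png")[135:255,165:295];b=cv2.imread("pics/t0.png")[130:240,215:335]
A=cv2.resize(a,(400,370),interpolation=cv2.INTER_CUBIC);B=cv2.resize(b,(400,370),interpolation=cv2.INTER_CUBIC)
cv2.imwrite("pics/c0.png",np.hstack([A,B]))
t=cv2.imread("pics/t0.png");h=cv2.cvtColor(t,cv2.COLOR_BGR2HSV)
for p in[(262,187),(288,180),(255,213),(290,210),(240,240),(320,210),(230,150)]:print(p,t[p[1],p[0]],h[p[1],p[0]])
```

```text
(262, 187) [126 124 120] [100  12 126]
(288, 180) [125 123 119] [100  12 125]
(255, 213) [128 126 122] [100  12 128]
(290, 210) [127 125 121] [100  12 127]
(240, 240) [117 119 112] [ 81  15 119]
(320, 210) [120 121 115] [ 85  13 121]
(230, 150) [116 119 112] [ 77  15 119]
```

View pics/c0.png

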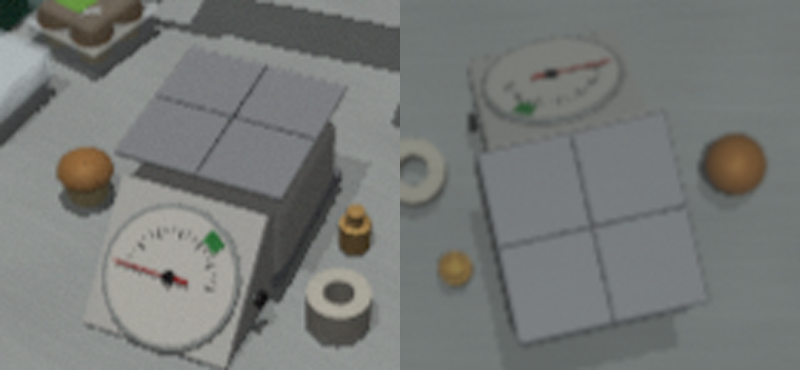

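The crop shows the platform square plainly, the red pointer at zero (nine o'clock) and the green sector at upper right, at about 1–2 o'clock.

```bash
cat > h.py <<'E'
import cv2,numpy as np,json
from plant import arm
from scipy.spatial.transform import Rotation as R
def rays(n,px):
    i=arm.camera_info(n);K=i["camera_matrix"];M=R.from_euler("xyz",i["attitude"]).as_matrix()
    px=np.atleast_2d(px).astype(float)
    return np.array(i["position"]),np.c_[(px[:,0]-K[0,2])/K[0,0],(px[:,1]-K[1,2])/K[1,1],np.ones(len(px))]@M.T
def proj(n,P):
    i=arm.camera_info(n);q=(np.atleast_2d(P)-i["position"])@R.from_euler("xyz",i["attitude"]).as_matrix()
    return (q/q[:,2:])@i["camera_matrix"].T
def hit(n,px,p0,nrm):
    o,d=rays(n,px);return o+d*(((p0-o)@nrm)/(d@nrm))[:,None]
def dial(img,c,yaw):
    """pointer and sector angle (deg) from scene image"""
    Rz=R.from_euler("z",yaw).as_matrix()
    o=np.array([c[0],c[1],0])+Rz@[.189,0,.066]
    up=Rz@np.array([-1,0,1])/2**.5; rt=Rz@np.array([0,1,0]); n=Rz@np.array([1,0,1])/2**.5
    H=img.astype(int);b,g,r=H[...,0],H[...,1],H[...,2]
    out=[]
    for m in(r-np.maximum(b,g)>25,g-np.maximum(b,r)>25):
        v,u=np.nonzero(m);w=(r-g)[v,u] if not out else (g-r)[v,u]
        P=hit("scene",np.c_[u,v],o,n)-o
        X,Y=P@rt,P@up; d=np.hypot(X,Y); k=(d<.082)&(d>.03)
        t=np.degrees(np.arctan2(Y,-X))[k]
        t=np.where(t<-90,t+360,t)
        out.append((np.average(t,weights=w[k]) if k.any() else None,k.sum(),np.round(np.average(d[k],weights=w[k]),3) if k.any() else 0))
    return out
def state():
    s=arm.sense();print("t %.2f"%s["time_s"],"ee",np.round(np.array(s["ee_pos"])*1e3,1),"rot",np.round(s["tcp_rot"],3),"F",np.round(s["ft_force"],2),"gap",round(s["finger_gap"],4))
    return s
def read():
    s=state();img=arm.camera("scene");c=json.load(open("pose.json"));d=dial(img,c["c"],c["yaw"]);print("pointer",d[0],"sector",d[1]);return img
E
python3 - <<'E'
from h import *
t=cv2.imread("pics/t0.png").astype(int)
m=((t[...,0]-t[...,1]>=1)&(t[...,0]>100)&(t.max(2)-t.min(2)<20)).astype(np.uint8)
z=np.zeros_like(m);z[155:240,230:315]=m[155:240,230:315]
z=cv2.morphologyEx(cv2.morphologyEx(z,cv2.MORPH_CLOSE,np.ones((5,5))),cv2.MORPH_OPEN,np.ones((7,7)))
c=max(cv2.findContours(z,0,1)[0],key=cv2.contourArea)
P=hit("top",c[:,0],np.array([0,0,.165]),np.array([0,0,1.]))
r=cv2.minAreaRect((P[:,:2]*1000).astype(np.float32));print(r)
bx=hit("top",np.array([[665-400,113],[707-400,300],[522-400,341],[480-400,155]])/[3.333,3.364]+[215,130],np.array([0,0,.165]),np.array([0,0,1.]))
print("hand",bx.round(4),bx.mean(0))
e=bx[0]-bx[1]+bx[3]-bx[2];yaw=np.arctan2(e[1],e[0]);print(np.degrees(yaw))
c=bx.mean(0)[:2]
json.dump({"c":list(c),"yaw":yaw},open("pose.json","w"))
print(dial(cv2.imread("pics/s0.png"),c,yaw))
Rz=R.from_euler("z",yaw).as_matrix()
print("dialpx",proj("scene",np.r_[c,0]+Rz@[.189,0,.066]),"ctr px",proj("scene",np.r_[c,.165]))
for n,q in(("FL",[.055,-.055,.165]),("BR",[-.055,.055,.165])):print(n,np.r_[c,0]+Rz@q)
s=state();print(R.from_euler("xyz",s["tcp_rot"]).as_matrix().round(3))
E
```

```text
((536.8787231445312, -88.91314697265625), (218.39401245117188, 218.80813598632812), 11.794697761535645)
hand [[ 0.6634 -0.1746  0.165 ]
 [ 0.4524 -0.2168  0.165 ]
 [ 0.4098 -0.0087  0.165 ]
 [ 0.6181  0.0362  0.165 ]] [ 0.53594193 -0.09096537  0.165     ]
11.721779031801345
[(np.float64(-4.47717172967465), np.int64(16), np.float64(0.049)), (np.float64(128.49472154812884), np.int64(30), np.float64(0.068))]
dialpx [[219.69833683 223.73944106   1.        ]] ctr px [[240.03945188 172.14260721   1.        ]]
FL [ 0.60096871 -0.13364461  0.165     ]
BR [ 0.47091514 -0.04828613  0.165     ]
t 0.10 ee [ 194.3 -567.4  190.1] rot [3.076 1.569 1.835] F [-0.56 -0.13 -0.14] gap 0.0879
[[-0.     0.946  0.324]
 [ 0.002  0.324 -0.946]
 [-1.     0.    -0.002]]
```

{"method": "carry_out", "body": {"travel": [[-40,20,-10],[0,56,-30],[0,56,-30],[0,56,-30],[0,56,-30]], "twist": [[0,0,0],[0,0,0],[0,0,0],[0,0,0],[0,0,0]], "hand": [1,1,1,1,1], "force": 20}}

```text
time_s: 0.72
ee_pos: [0.3812, -0.367, 0.2307]
tcp_rot: [-2.868, 1.57, 2.174]
ft_force: [1.3, -0.1, 0.1]
finger_gap: 0.041
```

{"method": "carry_out", "body": {"travel": [[0,56,-30],[0,56,-30],[0,56,-30],[0,56,-30],[0,57,-30]], "twist": [[0,0,0],[0,0,0],[0,0,0],[0,0,0],[0,0,0]], "hand": [1,1,1,1,1]}}

```text
time_s: 1.35
ee_pos: [0.5944, -0.1384, 0.2307]
tcp_rot: [-1.89, 1.57, -3.131]
ft_force: [1.2, 0.2, 0.6]
finger_gap: 0.0004
```

Run:
```python
from h import *
json.dump({"c":[.5364,-.090],"yaw":np.radians(11.76)},open("pose.json","w"))
# refine dial centre: dark pivot pixel
i=cv2.imread("pics/s0.png");g=i.max(2)[217:233,212:230].astype(float);w=np.clip(75-g,0,None);v,u=np.mgrid[217:233,212:230]
print("pivot px",(u*w).sum()/w.sum(),(v*w).sum()/w.sum())
cv2.imwrite("pics/s1.png",read())
```

```text
pivot px 219.17102137767222 224.5249406175772
t 1.35 ee [ 594.4 -138.4  230.7] rot [-1.89   1.57  -3.131] F [1.18 0.21 0.57] gap 0.0004
pointer (np.float64(-3.7497647058998207), np.int64(16), np.float64(0.05)) sector (np.float64(127.70849318011021), np.int64(30), np.float64(0.068))
```

```bash
sed -i 's|    H=img.astype(int)|    off=proj("scene",o)[0,:2]-np.array([219.4,224.6])\n    H=img.astype(int)|; s|np.c_\[u,v\],o,n|np.c_[u,v]+off,o,n|' h.py
python3 - <<'E'
from h import *
c=json.load(open("pose.json"))
for f in("s0","s1"):
  im=cv2.imread(f"pics/{f}.png");print(dial(im,c["c"],c["yaw"]))
s=state();M=R.from_euler("xyz",s["tcp_rot"]).as_matrix()
Rz=R.from_euler("z",c["yaw"]).as_matrix()
for q in([.055,-.055,.195],[-.055,.055,.195]):print((M.T@(np.r_[c["c"],0]+Rz@q-s["ee_pos"])*1000).round(1))
E
```

```text
[(np.float64(0.05648674753012024), np.int64(15), np.float64(0.049)), (np.float64(126.96573357489154), np.int64(30), np.float64(0.07))]
[(np.float64(0.023678849950141884), np.int64(15), np.float64(0.05)), (np.float64(126.96563349106535), np.int64(30), np.float64(0.07))]
t 1.40 ee [ 598.  -132.   228.8] rot [2.877 1.566 1.643] F [-1.83  3.56 -1.44] gap 0.0007
[33.8  3.   1.9]
[  34.3  -91.7 -121.6]
```

{"method": "carry_out", "body": {"travel": [[30,3,2],[18,0,0],[8,0,0],[6,0,0],[4,0,0]], "twist": [[0,0,0],[0,0,0],[0,0,0],[0,0,0],[0,0,0]], "hand": [1,1,1,1,1]}}

```text
time_s: 2.02
ee_pos: [0.5969, -0.1415, 0.1657]
tcp_rot: [0.99, 1.57, -0.252]
ft_force: [-0.5, -0.0, 0.0]
finger_gap: -0.0
```

Run:
```python
from h import *
cv2.imwrite("pics/s2.png",read());state()
```

```text
t 2.02 ee [ 596.9 -141.5  165.7] rot [ 0.99   1.57  -0.252] F [-0.48 -0.03  0.02] gap -0.0
pointer (np.float64(0.0168387370152341), np.int64(15), np.float64(0.05)) sector (np.float64(127.01447460803118), np.int64(31), np.float64(0.071))
t 2.08 ee [ 596.8 -141.4  165.2] rot [ 1.033  1.57  -0.209] F [ 0.31  0.79 -0.05] gap 0.0006
```

View pics/s2.png

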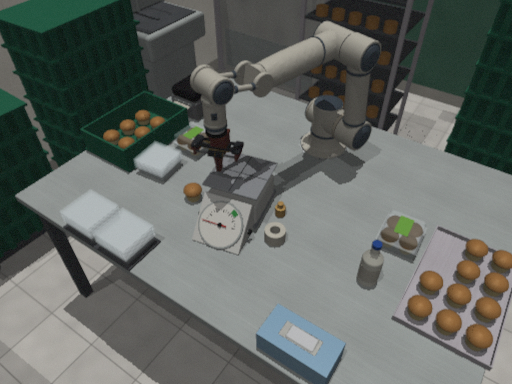

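Run:
```python
from h import *
s=state();a=cv2.imread("pics/s2.png");b=arm.camera("top");cv2.imwrite("pics/t2.png",b)
p=np.array(s["ee_pos"])-[0,0,.008]
print(proj("scene",p),proj("top",p))
A=cv2.resize(a[130:220,170:290],(400,300),interpolation=cv2.INTER_CUBIC)
B=cv2.resize(b[140:230,220:340],(400,300),interpolation=cv2.INTER_CUBIC)
cv2.imwrite("pics/c2.png",np.hstack([A,B]))
```

```text
t 2.08 ee [ 596.8 -141.4  165.2] rot [ 1.033  1.57  -0.209] F [ 0.31  0.79 -0.05] gap 0.0006
[[219.85106834 177.52232592   1.        ]] [[285.95819346 181.38118354   1.        ]]
```

View pics/c2.png

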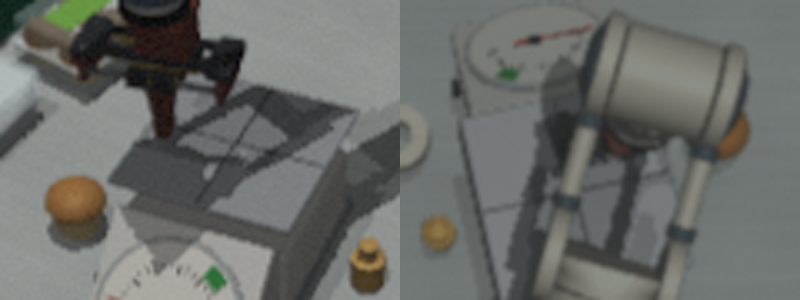

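{"method": "carry_out", "body": {"travel": [[0,0,0],[0,0,0]], "twist": [[0,0,0],[0,0,0]], "hand": [1,1]}}

```text
time_s: 2.38
ee_pos: [0.5971, -0.1412, 0.1657]
tcp_rot: [0.931, 1.57, -0.31]
ft_force: [0.1, -0.1, -0.2]
finger_gap: 0.0005
```

Run:
```python
from h import *
s=state();print(np.round(s["joint_pos"],4),np.round(s["qd"],3))
w=arm.camera("wrist");cv2.imwrite("pics/w3.png",w);s=state()
im=read();cv2.imwrite("pics/s3.png",im)
c=json.load(open("pose.json"));Rz=R.from_euler("z",c["yaw"]).as_matrix();C=np.r_[c["c"],0]
p=np.array(s["ee_pos"]);i=arm.camera_info("wrist");print(i)
print("ee in scale",Rz.T@(p-C))
print("FL px",proj("scene",C+Rz@[.055,-.055,.165]),"wrist",proj("wrist",C+Rz@[.055,-.055,.165]),proj("wrist",[C+Rz@[.11,-.11,.165],C+[0,0,.165],C+Rz@[0,-.11,.165],C+Rz@[.11,0,.165]]),"tip",proj("wrist",p-[0,0,.008]))
```

```text
t 2.38 ee [ 597.1 -141.2  165.7] rot [ 0.931  1.57  -0.31 ] F [ 0.15 -0.06 -0.18] gap 0.0005
[-0.2876  0.1231  1.2414 -0.      1.7762  0.9534] [ 0.001  0.001  0.004  0.002 -0.002  0.   ]
t 2.42 ee [ 597.  -141.2  165.6] rot [ 0.951  1.57  -0.29 ] F [ 0.61 -0.21 -0.68] gap 0.0002
t 2.42 ee [ 597.  -141.2  165.6] rot [ 0.951  1.57  -0.29 ] F [ 0.61 -0.21 -0.68] gap 0.0002
pointer (np.float64(0.0036514544507592513), np.int64(15), np.float64(0.049)) sector (np.float64(126.9761266831496), np.int64(30), np.float64(0.07))
{'camera_matrix': array([[340.34733631,   0.        , 257.2508328 ],
       [  0.        , 340.34733631, 194.83789351],
       [  0.        ,   0.        ,   1.        ]]), 'position': array([ 0.67159488, -0.11472849,  0.35836704]), 'attitude': array([ 2.84937184e+00,  2.96071903e-04, -1.24051963e+00])}
ee in scale [ 0.04894204 -0.06244037  0.16558216]
FL px [[220.80496984 177.53441526   1.        ]] wrist [[247.7491458  216.96776465   1.        ]] [[355.84999503 137.6529833    1.        ]
 [153.19022955 286.34668092   1.        ]
 [321.11107279 304.7468948    1.        ]
 [160.6067608  112.70001886   1.        ]] tip [[258.64224462 223.1655709    1.        ]]
```

View pics/w3.png

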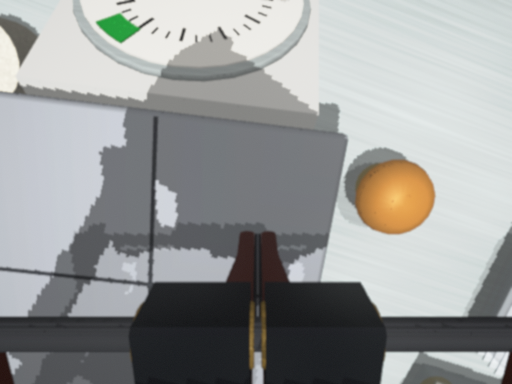

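```bash
python3 -c "
from plant import arm;print(arm.tips_ahead)"
```

```text
0.008
```

{"method": "carry_out", "body": {"travel": [[2,0,0],[2,0,0],[2,0,0],[2,0,0],[0,0,0]], "twist": [[0,0,0],[0,0,0],[0,0,0],[0,0,0],[0,0,0]], "hand": [1,1,1,1,1]}}

```text
time_s: 3.1
ee_pos: [0.5968, -0.141, 0.1568]
tcp_rot: [-2.246, 1.57, 2.796]
ft_force: [-0.2, 0.1, 0.4]
finger_gap: 0.0002
```

Run:
```python
from h import *
read()
```

```text
t 3.10 ee [ 596.8 -141.   156.8] rot [-2.246  1.57   2.796] F [-0.22  0.11  0.36] gap 0.0002
pointer (np.float64(-0.14166641372559896), np.int64(14), np.float64(0.05)) sector (np.float64(127.03209153407431), np.int64(30), np.float64(0.07))
```

{"method": "carry_out", "body": {"travel": [[3,0,0],[3,0,0],[3,0,0],[2,0,0],[0,0,0]], "twist": [[0,0,0],[0,0,0],[0,0,0],[0,0,0],[0,0,0]], "hand": [1,1,1,1,1]}}

```text
time_s: 3.78
ee_pos: [0.5968, -0.141, 0.1458]
tcp_rot: [-2.203, 1.57, 2.839]
ft_force: [0.1, 0.5, -1.0]
finger_gap: 0.0005
```

Run:
```python
from h import *
a=read();b=arm.camera("wrist")
A=cv2.resize(a[120:240,170:290],(400,400),interpolation=cv2.INTER_CUBIC)
cv2.imwrite("pics/c4.png",np.hstack([A,cv2.resize(b[:300],(400,234)) if 0 else cv2.copyMakeBorder(cv2.resize(b,(400,300)),0,100,0,0,0)]))
```

```text
t 3.77 ee [ 596.8 -141.   145.8] rot [-2.203  1.57   2.839] F [ 0.13  0.47 -0.98] gap 0.0005
pointer (np.float64(-0.06496450864264315), np.int64(15), np.float64(0.05)) sector (np.float64(126.99983389868247), np.int64(31), np.float64(0.071))
```

View pics/c4.png

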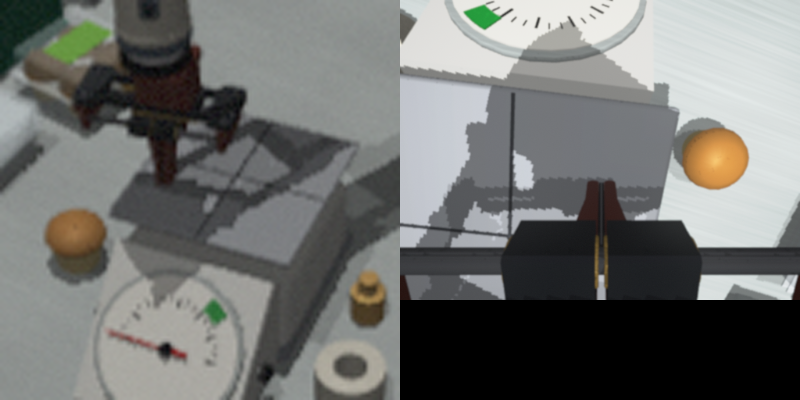

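The tip now stands at scene pixel (219,175), just over the middle of the front left quarter at (221,177.5). It's clearly lower than before, with the pointer still at zero, so the true tips stand higher than ee_pos implies. I'll carry on slowly until contact.

{"method": "carry_out", "body": {"travel": [[2,0,0],[2,0,0],[2,0,0],[2,0,0],[0,0,0]], "twist": [[0,0,0],[0,0,0],[0,0,0],[0,0,0],[0,0,0]], "hand": [1,1,1,1,1]}}

```text
time_s: 4.5
ee_pos: [0.5968, -0.1411, 0.1378]
tcp_rot: [-2.172, 1.57, 2.87]
ft_force: [-0.1, -0.0, -0.5]
finger_gap: 0.0005
```

Run:
```python
from h import *
read()
```

```text
t 4.50 ee [ 596.8 -141.1  137.8] rot [-2.172  1.57   2.87 ] F [-0.08 -0.04 -0.47] gap 0.0005
pointer (np.float64(-0.11398256809050267), np.int64(14), np.float64(0.05)) sector (np.float64(126.99366025693156), np.int64(30), np.float64(0.07))
```

{"method": "carry_out", "body": {"travel": [[2,0,0],[2,0,0],[2,0,0],[2,0,0],[0,0,0]], "twist": [[0,0,0],[0,0,0],[0,0,0],[0,0,0],[0,0,0]], "hand": [1,1,1,1,1]}}

```text
time_s: 5.18
ee_pos: [0.5969, -0.1411, 0.1303]
tcp_rot: [1.019, 1.571, -0.222]
ft_force: [-0.7, 0.5, 2.7]
finger_gap: 0.0004
```

Run:
```python
from h import *
cv2.imwrite("pics/s5.png",read())
```

```text
t 5.17 ee [ 596.9 -141.1  130.3] rot [ 1.019  1.571 -0.222] F [-0.66  0.47  2.71] gap 0.0004
pointer (np.float64(21.464188849259056), np.int64(15), np.float64(0.05)) sector (np.float64(126.98153618814766), np.int64(30), np.float64(0.07))
```

Contact is confirmed: the pointer reads 21.5° (3.6 mm) with 2.7 N. The target is 127°, about 17.6 mm further.

{"method": "carry_out", "body": {"travel": [[3,0,0],[3,0,0],[3,0,0],[3,0,0],[2,0,0]], "twist": [[0,0,0],[0,0,0],[0,0,0],[0,0,0],[0,0,0]], "hand": [1,1,1,1,1]}}

```text
time_s: 5.85
ee_pos: [0.597, -0.1411, 0.118]
tcp_rot: [0.947, 1.569, -0.294]
ft_force: [-4.1, 1.4, 10.4]
finger_gap: 0.0005
```

Run:
```python
from h import *
read();read()
```

```text
t 5.85 ee [ 597.  -141.1  118. ] rot [ 0.947  1.569 -0.294] F [-4.05  1.39 10.4 ] gap 0.0005
pointer (np.float64(91.91650331897642), np.int64(12), np.float64(0.049)) sector (np.float64(126.95723135837395), np.int64(30), np.float64(0.07))
t 5.90 ee [ 597.  -141.1  117.8] rot [ 0.947  1.569 -0.294] F [-3.51  1.17  9.86] gap 0.0004
pointer (np.float64(93.88900788811264), np.int64(17), np.float64(0.053)) sector (np.float64(127.00765122023337), np.int64(30), np.float64(0.07))
```

{"method": "carry_out", "body": {"travel": [[2,0,0],[2,0,0],[1,0,0],[0,0,0]], "twist": [[0,0,0],[0,0,0],[0,0,0],[0,0,0]], "hand": [1,1,1,1]}}

```text
time_s: 6.45
ee_pos: [0.5971, -0.1411, 0.1139]
tcp_rot: [0.931, 1.568, -0.31]
ft_force: [-4.8, 1.5, 12.5]
finger_gap: 0.0006
```

Run:
```python
from h import *
cv2.imwrite("pics/s6.png",read())
```

```text
t 6.45 ee [ 597.1 -141.1  113.9] rot [ 0.931  1.568 -0.31 ] F [-4.77  1.51 12.52] gap 0.0006
pointer (np.float64(118.25967070217345), np.int64(13), np.float64(0.049)) sector (np.float64(128.30781985309181), np.int64(25), np.float64(0.071))
```

{"method": "carry_out", "body": {"travel": [[1.5,0,0],[0,0,0],[0,0,0]], "twist": [[0,0,0],[0,0,0],[0,0,0]], "hand": [1,1,1]}}

```text
time_s: 6.88
ee_pos: [0.5971, -0.1411, 0.1127]
tcp_rot: [0.948, 1.568, -0.293]
ft_force: [-6.4, 2.2, 13.3]
finger_gap: 0.0008
```

Run:
```python
from h import *
a=read();cv2.imwrite("pics/s7.png",a);b=arm.camera("wrist")
A=cv2.resize(a[120:240,170:290],(400,400),interpolation=cv2.INTER_CUBIC)
cv2.imwrite("pics/c7.png",np.hstack([A,cv2.copyMakeBorder(cv2.resize(b,(400,300)),0,100,0,0,0)]))
```

```text
t 6.88 ee [ 597.1 -141.1  112.7] rot [ 0.948  1.568 -0.293] F [-6.42  2.16 13.28] gap 0.0008
pointer (np.float64(125.1317413535205), np.int64(9), np.float64(0.046)) sector (np.float64(127.43009952603849), np.int64(26), np.float64(0.071))
```

View pics/c7.png

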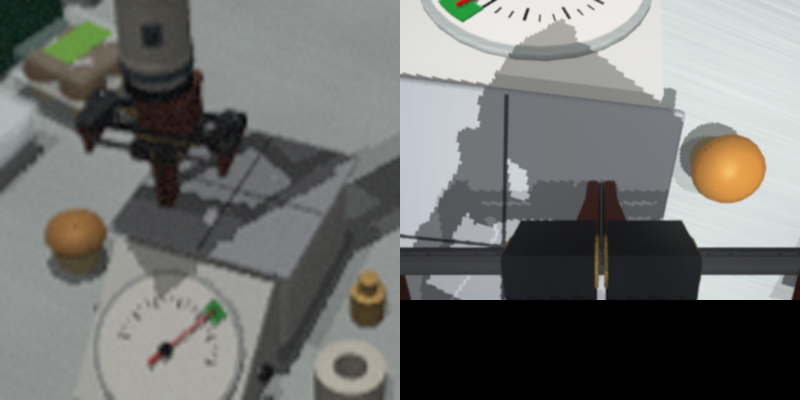

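Both views show the pointer standing in the green sector, with the fingertips on the front left quarter. Holding.

{"method": "carry_out", "body": {"travel": [[0,0,0],[0,0,0],[0,0,0],[0,0,0],[0,0,0]], "twist": [[0,0,0],[0,0,0],[0,0,0],[0,0,0],[0,0,0]], "hand": [1,1,1,1,1]}}

```text
time_s: 7.6
ee_pos: [0.5971, -0.1411, 0.1127]
tcp_rot: [0.933, 1.568, -0.308]
ft_force: [-5.8, 1.7, 13.2]
finger_gap: 0.0003
```

{"method": "carry_out", "body": {"travel": [[0,0,0],[0,0,0]], "twist": [[0,0,0],[0,0,0]], "hand": [1,1]}}

```text
time_s: 7.85
ee_pos: [0.5971, -0.1411, 0.1127]
tcp_rot: [0.943, 1.568, -0.298]
ft_force: [-4.8, 1.2, 13.7]
finger_gap: 0.0004
```

Run:
```python
from h import *
read()
```

```text
t 7.85 ee [ 597.1 -141.1  112.7] rot [ 0.943  1.568 -0.298] F [-4.83  1.18 13.68] gap 0.0004
pointer (np.float64(125.12122874240674), np.int64(9), np.float64(0.046)) sector (np.float64(127.42526148331963), np.int64(25), np.float64(0.071))
```

{"method": "carry_out", "body": {"travel": [[-5,0,0],[-8,0,0],[-10,0,0],[-20,0,0],[-20,0,0]], "twist": [[0,0,0],[0,0,0],[0,0,0],[0,0,0],[0,0,0]], "hand": [1,1,1,1,1]}}

```text
time_s: 8.52
ee_pos: [0.5969, -0.1411, 0.1736]
tcp_rot: [-2.237, 1.57, 2.805]
ft_force: [0.4, -0.3, 0.0]
finger_gap: 0.0006
```

{"method": "carry_out", "body": {"travel": [[0,0,0],[0,0,0],[0,0,0],[0,0,0]], "twist": [[0,0,0],[0,0,0],[0,0,0],[0,0,0]], "hand": [1,1,1,1]}}

```text
time_s: 9.02
ee_pos: [0.5966, -0.141, 0.1718]
tcp_rot: [-2.191, 1.569, 2.851]
ft_force: [-0.6, 0.3, 0.2]
finger_gap: 0.0006
```

Run:
```python
from h import *
read();s=arm.sense();c=json.load(open("pose.json"));Rz=R.from_euler("z",c["yaw"]).as_matrix()
M=R.from_euler("xyz",s["tcp_rot"]).as_matrix();p=np.array(s["ee_pos"])
print(M.round(3),Rz.T@(p-np.r_[c["c"],0]),(M.T@(Rz@[-.110,.110,0])*1e3).round(1),(M.T@(np.r_[c["c"],p[2]]+Rz@[-.055,.055,0]-p)*1e3).round(1))
```

```text
t 9.03 ee [ 596.6 -141.   171.8] rot [-2.191  1.569  2.851] F [-0.55  0.33  0.25] gap 0.0006
pointer (np.float64(0.5997859714999746), np.int64(12), np.float64(0.05)) sector (np.float64(126.9731624322593), np.int64(30), np.float64(0.07))
[[-0.001  0.946  0.324]
 [ 0.     0.324 -0.946]
 [-1.    -0.001 -0.001]] [ 0.04860288 -0.06221163  0.17194874] [   0.2  -95.5 -122.8] [   0.2  -88.2 -129.2]
```

{"method": "carry_out", "body": {"travel": [[0,-22,-32],[0,-22,-32],[0,-22,-33],[0,-22,-32],[0,0,0]], "twist": [[0,0,0],[0,0,0],[0,0,0],[0,0,0],[0,0,0]], "hand": [1,1,1,1,1]}}

```text
time_s: 9.7
ee_pos: [0.4709, -0.0465, 0.1732]
tcp_rot: [1.188, 1.569, -0.051]
ft_force: [0.2, -0.8, -0.4]
finger_gap: 0.0003
```

{"method": "carry_out", "body": {"travel": [[12,0,0],[10,0,0],[5,0,0],[3,0,0],[0,0,0]], "twist": [[0,0,0],[0,0,0],[0,0,0],[0,0,0],[0,0,0]], "hand": [1,1,1,1,1]}}

```text
time_s: 10.32
ee_pos: [0.4719, -0.0477, 0.1424]
tcp_rot: [-2.098, 1.57, 2.944]
ft_force: [-0.1, 0.0, 0.2]
finger_gap: 0.0008
```

Run:
```python
from h import *
a=read();b=arm.camera("wrist")
A=cv2.resize(a[120:240,170:290],(400,400),interpolation=cv2.INTER_CUBIC)
cv2.imwrite("pics/c8.png",np.hstack([A,cv2.copyMakeBorder(cv2.resize(b,(400,300)),0,100,0,0,0)]))
s=arm.sense();c=json.load(open("pose.json"));Rz=R.from_euler("z",c["yaw"]).as_matrix();C=np.r_[c["c"],0]
print(Rz.T@(s["ee_pos"]-C),proj("scene",C+Rz@[-.055,.055,.165])[0])
```

```text
t 10.32 ee [471.9 -47.7 142.4] rot [-2.098  1.57   2.944] F [-0.08  0.04  0.16] gap 0.0008
pointer (np.float64(0.1146500803862813), np.int64(10), np.float64(0.049)) sector (np.float64(126.99655457145728), np.int64(31), np.float64(0.071))
[-0.05434323  0.05458936  0.14293925] [259.02344001 167.20917306   1.        ]
```

View pics/c8.png

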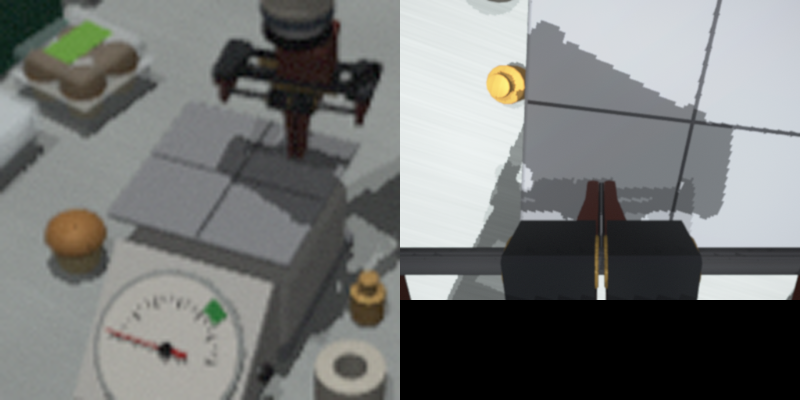

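The tip is at scene (259,167), matching the middle of the back right quarter, and the pointer is back at zero. Pressing there now.

{"method": "carry_out", "body": {"travel": [[4,0,0],[3,0,0],[3,0,0],[2,0,0],[0,0,0]], "twist": [[0,0,0],[0,0,0],[0,0,0],[0,0,0],[0,0,0]], "hand": [1,1,1,1,1]}}

```text
time_s: 11.05
ee_pos: [0.4718, -0.0475, 0.1307]
tcp_rot: [0.962, 1.571, -0.279]
ft_force: [-1.6, 0.3, 1.9]
finger_gap: 0.0005
```

Run:
```python
from h import *
read()
```

```text
t 11.05 ee [471.8 -47.5 130.7] rot [ 0.962  1.571 -0.279] F [-1.61  0.27  1.93] gap 0.0005
pointer (np.float64(18.717310770213388), np.int64(14), np.float64(0.049)) sector (np.float64(126.99784975443055), np.int64(31), np.float64(0.071))
```

{"method": "carry_out", "body": {"travel": [[4,0,0],[4,0,0],[3,0,0],[3,0,0],[0,0,0]], "twist": [[0,0,0],[0,0,0],[0,0,0],[0,0,0],[0,0,0]], "hand": [1,1,1,1,1]}}

```text
time_s: 11.72
ee_pos: [0.472, -0.0475, 0.1181]
tcp_rot: [1.084, 1.569, -0.157]
ft_force: [-4.0, 0.6, 10.6]
finger_gap: 0.0004
```

Run:
```python
from h import *
read()
```

```text
t 11.72 ee [472.  -47.5 118.1] rot [ 1.084  1.569 -0.157] F [-4.01  0.62 10.56] gap 0.0004
pointer (np.float64(92.01436175389145), np.int64(11), np.float64(0.049)) sector (np.float64(126.97285805267357), np.int64(30), np.float64(0.07))
```

{"method": "carry_out", "body": {"travel": [[2,0,0],[2,0,0],[2,0,0],[0,0,0]], "twist": [[0,0,0],[0,0,0],[0,0,0],[0,0,0]], "hand": [1,1,1,1]}}

```text
time_s: 12.28
ee_pos: [0.472, -0.0475, 0.113]
tcp_rot: [1.063, 1.569, -0.178]
ft_force: [-5.6, 0.3, 13.5]
finger_gap: 0.0005
```

Run:
```python
from h import *
read()
```

```text
t 12.28 ee [472.  -47.5 113. ] rot [ 1.063  1.569 -0.178] F [-5.58  0.34 13.53] gap 0.0005
pointer (np.float64(123.07259854584403), np.int64(12), np.float64(0.048)) sector (np.float64(128.08309345023042), np.int64(26), np.float64(0.072))
```

{"method": "carry_out", "body": {"travel": [[0.5,0,0],[0,0,0],[0,0,0],[0,0,0],[0,0,0]], "twist": [[0,0,0],[0,0,0],[0,0,0],[0,0,0],[0,0,0]], "hand": [1,1,1,1,1]}}

```text
time_s: 12.95
ee_pos: [0.472, -0.0475, 0.1126]
tcp_rot: [1.068, 1.569, -0.173]
ft_force: [-6.0, 1.3, 12.7]
finger_gap: 0.0005
```

{"method": "carry_out", "body": {"travel": [[0,0,0],[0,0,0],[0,0,0]], "twist": [[0,0,0],[0,0,0],[0,0,0]], "hand": [1,1,1]}}

```text
time_s: 13.32
ee_pos: [0.472, -0.0475, 0.1126]
tcp_rot: [1.055, 1.569, -0.186]
ft_force: [-6.1, 1.3, 13.6]
finger_gap: 0.0004
```

Run:
```python
from h import *
cv2.imwrite("pics/s9.png",read())
```

```text
t 13.32 ee [472.  -47.5 112.6] rot [ 1.055  1.569 -0.186] F [-6.07  1.33 13.57] gap 0.0004
pointer (np.float64(125.11564573772084), np.int64(9), np.float64(0.046)) sector (np.float64(127.44802646947736), np.int64(25), np.float64(0.071))
```

{"method": "carry_out", "body": {"travel": [[-5,0,0],[-8,0,0],[-10,0,0],[-20,0,0],[-30,0,0]], "twist": [[0,0,0],[0,0,0],[0,0,0],[0,0,0],[0,0,0]], "hand": [1,1,1,1,1]}}

```text
time_s: 14.0
ee_pos: [0.4715, -0.0475, 0.1834]
tcp_rot: [-2.076, 1.569, 2.966]
ft_force: [-0.2, -0.0, 0.1]
finger_gap: 0.0002
```

{"method": "carry_out", "body": {"travel": [[-30,0,0],[0,0,0],[0,0,0],[0,0,0],[0,0,0]], "twist": [[0,0,0],[0,0,0],[0,0,0],[0,0,0],[0,0,0]], "hand": [1,1,1,1,1]}}

```text
time_s: 14.62
ee_pos: [0.4715, -0.0475, 0.212]
tcp_rot: [-2.067, 1.569, 2.975]
ft_force: [-0.1, 0.0, 0.6]
finger_gap: 0.0002
```

Run:
```python
from h import *
a=read();cv2.imwrite("pics/s10.png",a)
```

```text
t 14.62 ee [471.5 -47.5 212. ] rot [-2.067  1.569  2.975] F [-0.1   0.04  0.57] gap 0.0002
pointer (np.float64(0.2937481895195208), np.int64(11), np.float64(0.049)) sector (np.float64(126.98170265397121), np.int64(30), np.float64(0.07))
```

View pics/s10.png

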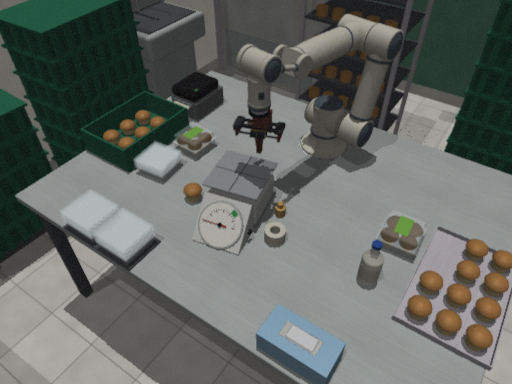

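The gripper is clear of the scale, the pointer is at zero and all the bystanders stand where they did. Handing in.

```bash
python3 -c "
from plant import arm;print(arm.finish_job())"
```

```text
the job is handed in; nothing more can be done
None
```

The corner check is done and handed in at about 14.6 s. I pressed the front left corner first, then the back right, using the closed fingertips near the middle of each quarter.

| Check | Front left | Back right |
|---|---|---|
| Pointer during the hold (green sector 117–137°, middle 127°) | 125° | 125° |
| Upward force on the tool | about 13.5 N | about 13.5 N |
| Time held in the sector | a little over 1 s | a little over 1 s |
| Pointer after release | 0.6° | 0.3° |

The pointer never read past the green sector, and both after-release readings are zero to within the measurement. In the last picture the gripper is clear of the scale and everything around it stands where it did.

**Disagreement in height:** the fingertips met the platform with the measured TCP about 39 mm lower than the stated 8 mm tip distance implies. I did not find the cause. I relied on the dial, the force and the camera views instead, and those three agreed with each other.

**Disagreement in position:** before the first press, the measured sideways position was about 7–8 mm off the one commanded. That was still well inside the front left quarter.

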